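# Lift the pot lid with the lid lifter and set it on the lid stand

## Robot

A 6-joint arm with a two-finger parallel gripper is mounted at the origin on the work surface. World frame = base frame: x ahead of the robot, y to its left, z up, the work surface at z = 0. Lengths are in mm, angles in rad, forces in N, time in s.
With the tool pointing down it reaches from about 350 to 975 mm from the base axis. Payload 7.1 kg.
Tool frame: the origin (TCP) lies at the very end of the fingers, on their centre line; the grasp point (between the pads) lies 19 mm behind it; z points along the fingers, y is the line along which they close (so a half turn about z gives the same grasp; the last joint's range is limited). The gripper opens to 88 mm and grips with 3 to 60 N. Pads are 20 mm wide; open, the fingers measure 115 mm over their backs; the gripper's body (75 mm by 178 mm) begins 61 mm behind the grasp point.
Start: joints at [1.307, 0.423, 1.63, -0, 1.089, -0.019], TCP at [151.445, 606.357, 187.275] pointing down, gripper open.
Joint ranges: [-3, 3], [-0.9, 2.11], [0.09, 2.58], [-1.31, 4.45], [0.11, 2.69], [-2.54, 2.54]. Speed limits (rad/s): [2.39, 2.39, 3.01, 3.14, 3.14, 3.14].

## Interface

Orientations are given as a rotation vector (axis times angle).
In Python, from workcell import get_obs, get_image, job, models gives the robot as it stands.
- The arm moves only by the tool jog_arm, never from a script. Its argument "increments" is one flat list of numbers, 7 for each row, row after row: the turn, a rotation vector about the tool's x, y, z in degrees, then the shift along the tool's x, y, z in mm, then the opening in per cent of the stroke, from 0 (shut) to 100 (fully open). A call has 1 to 12 rows; each row shifts and turns the commanded pose from where the row before left it, along the tool's axes as they then stand; what a row does not reach is not made up. A row lasts 1/8 s, in which the tool goes at most 62.5 mm and 10.7 degrees, less where a joint would pass 70% of its speed; a pose out of reach is approached as far as the arm can. A call is refused whole if a number of a shift passes 62.5 or a number of a turn 10.7, either way. A call with a gripper value outside its range is refused whole. The fingers move at their own pace and stop on an object; the grip force is fixed at half the most. Time passes only in rows, so rows that do not move let the fingers close. It gives the time, the measured TCP pose, the force, the opening and the grip force at its end, in the units of the state.
- get_obs(): the state, without advancing time (a new reading comes with each control period).
- get_image(name): name is "scene" or "side" or "wrist"; returns a dict with "pixels" (480x640x3 uint8, blue, green, red), "depth" (480x640 float32, mm along the optical axis (not along the pixel's ray), 0 where there is no reading), "fx", "fy", "cx", "cy" (pixels), "cam_to_world" (4x4, takes a point from camera to world coordinates); the wrist camera has in their place "tool_from_camera" (4x4, takes a point from camera to tool coordinates, whose origin is the TCP and whose axes are the flange's). Camera axes: x right, y up, looking along -z (the intrinsics and any distortion apply to the point x, -y, -z); pixel columns grow to the right and rows downward; lengths in mm; the calibration is good to about 2 mm. The wrist camera is an equidistant fisheye: a pixel r from the principal point sees the ray r / f radians off the axis. A picture is of the moment at which its call begins: read the wrist's pose just before it.
- job.close_job(): hands the job in; it is judged then, once.
Trained networks look in the newest picture that a camera, given by its name, has taken for a name from the list of things; names that differ only in an ending like _2 or _b are one class to them, and where a whole thing is asked for, a point or a joint stands for the part that bears it (a point fixed in the world has none). Each returns a list of dicts, best first, with "p" (0 to 1); they miss things now and then, are a little off and sometimes report something else, mostly with a low value. They report only what shows in the picture. A call takes as long as a camera call. They do not tell look-alikes from the thing itself.
- models.look_for(target, camera): "centre" ([x, y, z] in mm, in world coordinates, good to about 4 mm: the middle of the surface that is visible of it).
- models.regions_of(target, camera): "region" (480x640 bool, what is visible of it).
The state is a dict: "t": time; "qpos": joint angles; "qvel": joint speeds; "joint_torque": joint torques, N m; "ee_pos": TCP position; "orientation": TCP orientation; "ft_force": force on the tool from outside, world axes, zero at the start; "moment": the same for the moment, N m; "width": finger opening in mm; "grasp_force": force on a finger pad.
Only numpy, scipy, OpenCV 4.12 (cv2) and the standard library are available. Lean on these libraries where they do the work, as an engineer would, in place of code of your own. Each camera call takes 0.05 s, during which the arm holds its last target. There are 200 camera calls.

## Task

Use the lid lifter to take the lid off the stoneware pot by its loop: slide the lifter's tongue under the loop, lift the lid clear of the pot while keeping it level, and set it down gently inside the ring of the lid stand. Then draw the tongue out and stand the lifter upright back in the middle of its cork mat. Never touch the lid with the gripper, never press hard on the lid or the stand (the stoneware chips), and leave the pot and everything else where it is.

Things in the scene. Friction and masses are not known exactly. Their poses are not given: they have to be found in the camera images.
- lifter: C-shaped lid lifter, 250 g, standing on the cork mat. Origin: its underside, straight below the grip; z up, x the way the tongue points. A steel stem (10 by 12 mm, centred at x = -30 mm) joins the grip to a flat tongue 22 mm wide (y), 6 mm thick, underside at z = 0, from x = -32 to 30 mm. A 50 mm wide heel bar lies at x = -46 to -32 mm.
- lifter_grip (a point): Centre of the lifter's beech grip, 132.5 mm above its origin: 32 mm (x) by 22 mm (y) by 45 mm high (z = 110 to 155 mm over the origin). Grasp it across its 22 mm, from above.
- lifter_tip (a point): End of the lifter's tongue (top face, x = 30 mm). The last 4 mm carry an upturned lip, 4 mm high (10 mm with the tongue). The throat for the loop is open from the stem at x = -25 mm to the lip at x = 26 mm; best balanced with the loop bar near x = 0.
- lid: Round terracotta stoneware lid, 0.24 to 0.39 kg, lying loose on the pot. Origin: centre of the flange's underside, z up. Flange 124 mm across and 8 mm thick (flat top at z = 8 mm); below it a plug 94 mm across, down to z = -8 mm.
- lid_loop (a point): Middle of the underside of the lid's square steel loop, 22 mm above the lid's origin. Its bar runs along the lid's y, 10 mm wide (x), 6 mm thick; the opening is 42 mm wide (y) and 14 mm high over the lid's top. The tongue goes through along the lid's x from either side. Loaded tongue: 8 mm of play below it to the lid's top; the lip needs 4 mm of that to come out.
- stand: Fixed round lid stand; origin: centre of its underside. Its deck, 124 mm across, has a 6 mm high ring, 112 mm inside, that takes the lid's plug. Deck height is set anew each time and NOT in the reading: the floor, where the plug rests, is 35 to 80 mm above the origin (lid origin then 43 to 88 mm). The deck does not give: feel for it by the lid's weight coming off.
- pot: Loose terracotta pot, 1.2 kg, 116 mm across, 80 mm high, open bore 106 mm; origin: centre of its underside. The lid's flange rests on its rim.
- mat: Fixed cork mat, 120 mm (x) by 90 mm (y), 4 mm thick, the lifter's place; origin: centre of its underside.
- jug: White ceramic jug, 160 mm high, about 105 mm across, handle towards its +y, bystander; origin: centre of its underside.
- pill_tower: Clear plastic pill tower of four stacked tiers, 62 mm across, 116 mm high, bystander; origin: centre of its underside.
- magnifier: Steel magnifier lying flat, rim 88 mm across and 10 mm high, 100 mm handle along its +x, bystander; origin: under the lens centre.
Things that resemble listed ones, but are neither listed nor needed, are in the scene too. What is shaped like the lifter but orange or pink is not meant. What is shaped like the pot but yellow is not meant.

How it is judged:
By the outcome, as a careful person would: the job done as asked, in the order asked, and still so for the second after the job is handed in, with the robot touching nothing.
It also fails if it takes over 72 s, if anything falls off the work surface, if the arm or the gripper's body presses on something with over 40 N, if the wrist force passes 120 N, or if a joint passes its speed limit or range.

## Working session

There is one attempt and no reset: what is moved stays moved. The work goes in short steps, Python scripts to look and compute and a tool call to move; the robot and the scene stay as the last step left them, time stands still between calls to the robot, and variables do not carry over. Pictures are saved under pics/ and viewed, at most 10 in all, crops included, and the job is handed in when it is done.

Besides the shell and the picture viewer there is one more tool, called after "Emit:" as name(argument=value, ...), one argument or row to a line, values as JSON. jog_arm: Moves the arm, as the interface text tells. Its arguments: {"type":"object","properties":{"increments":{"type":"array"}},"required":["increments"]}

```bash
mkdir -p pics; ls; cat > h.py <<'E'
import numpy as np, cv2
from workcell import get_obs,get_image,job,models
def cloud(im):
    d=im["depth"];v,u=np.mgrid[:480,:640]
    P=np.stack([(u-im["cx"])/im["fx"]*d,-(v-im["cy"])/im["fy"]*d,-d],-1)
    T=np.array(im["cam_to_world"]);W=P@T[:3,:3].T+T[:3,3];W[d<=0]=np.nan;return W
E
python3 - <<'E'
from h import *
o=get_obs();print({k:np.round(v,3) for k,v in o.items()})
ims={c:get_image(c) for c in("scene","side")}
for c,i in ims.items():
    cv2.imwrite(f"pics/{c}1.png",i["pixels"])
    np.savez(f"{c}1.npz",px=i["pixels"],W=cloud(i));print(c,i["fx"],i["cx"],np.round(i["cam_to_world"],2).tolist())
    for t in("lifter","lid","lid_loop","stand","pot","mat","lifter_grip"):
        print(t,[(np.round(r["centre"]).tolist(),round(r["p"],2)) for r in models.look_for(t,c)[:4]])
E
```

```text
pics
{'t': np.float64(0.0), 'qpos': array([ 1.307,  0.424,  1.631, -0.   ,  1.089, -0.019]), 'qvel': array([-0.   ,  0.   , -0.001, -0.001, -0.001, -0.001]), 'joint_torque': array([-0.0000e+00, -5.4463e+01, -2.7366e+01,  6.4000e-02,  2.3000e-02,
       -0.0000e+00]), 'ee_pos': array([151.297, 605.805, 186.51 ]), 'orientation': array([-3.840e-01, -3.118e+00,  2.000e-03]), 'ft_force': array([ 0.027, -1.458, -0.107]), 'moment': array([0.038, 0.028, 0.047]), 'grasp_force': np.float64(0.0), 'width': np.float64(87.846)}
scene 452.1289162409083 318.7803650192658 [[-0.33, -0.74, 0.59, 1108.41], [0.94, -0.25, 0.22, 308.9], [-0.02, 0.63, 0.78, 867.89], [0.0, 0.0, 0.0, 1.0]]
lifter [([523.0, 30.0, 42.0], 0.72), ([379.0, 24.0, 68.0], 0.71), ([689.0, 160.0, 73.0], 0.68)]
lid [([550.0, 260.0, 85.0], 0.89)]
lid_loop [([549.0, 264.0, 89.0], 0.61)]
stand [([529.0, -197.0, 69.0], 0.78)]
pot [([424.0, 435.0, 47.0], 0.9), ([595.0, 266.0, 45.0], 0.88), ([320.0, 328.0, 45.0], 0.56)]
mat [([541.0, 33.0, 6.0], 0.95), ([726.0, 381.0, 108.0], 0.46)]
lifter_grip [([695.0, 166.0, 76.0], 0.93), ([522.0, 25.0, 48.0], 0.69), ([376.0, 27.0, 64.0], 0.67)]
side 612.9839795698766 315.5508149543336 [[1.0, 0.04, -0.01, 514.83], [-0.04, 0.73, -0.68, -690.43], [-0.02, 0.68, 0.73, 929.88], [0.0, 0.0, 0.0, 1.0]]
lifter [([686.0, 155.0, 76.0], 0.94), ([508.0, 16.0, 89.0], 0.88), ([373.0, 20.0, 88.0], 0.81)]
lid [([535.0, 257.0, 89.0], 0.86), ([537.0, 13.0, 5.0], 0.15)]
lid_loop [([538.0, 254.0, 85.0], 0.68)]
stand []
pot [([540.0, 213.0, 43.0], 0.85), ([343.0, 322.0, 53.0], 0.73), ([439.0, 415.0, 51.0], 0.57), ([722.0, 8.0, 87.0], 0.41)]
mat [([532.0, 17.0, 5.0], 0.97)]
lifter_grip [([510.0, 17.0, 89.0], 0.83), ([686.0, 155.0, 74.0], 0.6)]
```

View pics/scene1.png

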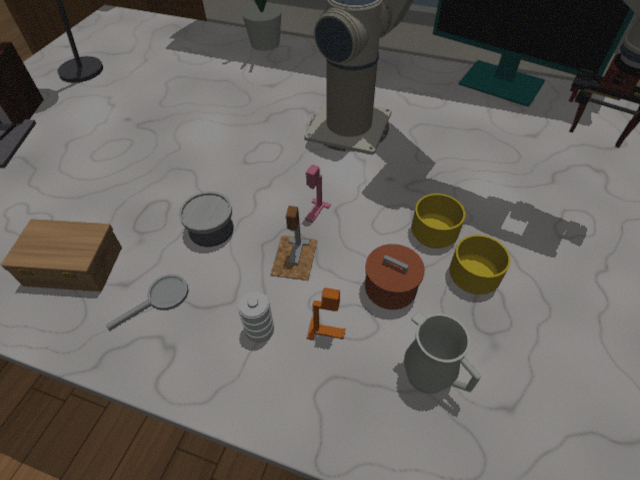

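View pics/side1.png

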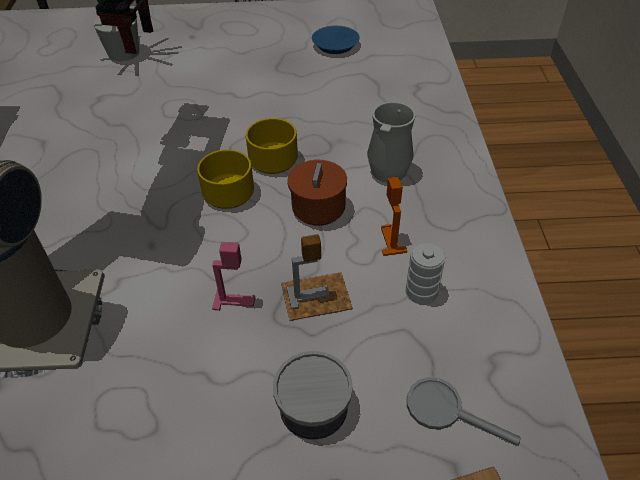

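The lifter meant is the steel one with the brown grip on the cork mat: scene (295,235), side (310,262). Pink, at scene (315,190), and orange, at scene (325,315), are look-alikes. The terracotta pot and lid are at scene (394,270), the stand at scene (207,218). I'll measure these and make one confirming crop.

```bash
python3 - <<'E'
from h import *
crops=[]
for c in("scene","side"):
    f=np.load(f"{c}1.npz");W=f["W"];px=f["px"];hsv=cv2.cvtColor(px,cv2.COLOR_BGR2HSV).astype(int)
    def box(x,y,r,zl,zh):return (abs(W[...,0]-x)<r)&(abs(W[...,1]-y)<r)&(W[...,2]>zl)&(W[...,2]<zh)
    def rep(n,m):
        p=W[m]
        if len(p)<8:print(c,n,len(p));return
        (cx,cy),(w,h),a=cv2.minAreaRect(p[:,:2].astype(np.float32))
        print(c,n,len(p),"med",np.round(np.median(p,0),1),"rect",np.round([cx,cy,w,h,a],1),"z",np.round(np.percentile(p[:,2],[2,98]),1))
    table=W[(abs(W[...,0]-600)<150)&(abs(W[...,1]+50)<60)];print("table z",np.nanpercentile(table[:,2],30))
    red=((hsv[...,0]<12)|(hsv[...,0]>172))&(hsv[...,1]>110)
    rep("lidtop",box(540,255,80,83,93)&red)
    rep("loop",box(540,255,50,99,118))
    rep("grip",box(510,20,50,112,163))
    rep("gripTop",box(510,20,50,155,165))
    rep("steel low",box(520,20,60,7,16)&(hsv[...,1]<70))
    cork=box(530,20,90,1,8)&(hsv[...,1]>70)
    rep("mat",cork)
    m=box(530,-190,90,30,100);rep("stand",m)
    if m.any():
        p=W[m];h,e=np.histogram(p[:,2],bins=np.arange(30,100,3));print(dict(zip(e.astype(int).tolist(),h.tolist())))
    cr=px[170:310,260:430] if c=="scene" else px[150:330,210:420]
    crops.append(cv2.resize(cr,(390,400),interpolation=2))
cv2.imwrite("pics/crop1.png",np.hstack(crops))
E
```

```text
table z -0.9411865499162104
scene lidtop 2032 med [548.3 263.8  87. ] rect [541.3 262.9 123.9 119.7  15.9] z [84.1 89.9]
scene loop 136 med [541.7 262.5 106.5] rect [541.1 262.3  54.   12.2  77.6] z [100.9 108.9]
scene grip 274 med [532.5  29.8 150.1] rect [522.3  26.3  33.9  22.5  10.1] z [117.4 160.1]
scene gripTop 116 med [522.7  26.8 158.2] rect [521.9  26.9  33.9  21.6   7.2] z [155.5 160.8]
scene steel low 251 med [509.9  26.4   9.8] rect [513.8  21.   78.4  50.    2.4] z [ 7.4 14.5]
scene mat 1097 med [541.8  30.8   3.6] rect [527.3  24.9 122.4  89.2   9.6] z [1.2 6.7]
scene stand 1760 med [ 516.9 -204.8   68.1] rect [ 515.  -204.9  125.1  124.2   22.3] z [62.  75.1]
{30: 0, 33: 0, 36: 0, 39: 0, 42: 0, 45: 0, 48: 0, 51: 0, 54: 0, 57: 11, 60: 35, 63: 217, 66: 894, 69: 305, 72: 256, 75: 41, 78: 1, 81: 0, 84: 0, 87: 0, 90: 0, 93: 0, 96: 0}
table z -0.8253044693299671
side lidtop 1780 med [539.2 258.5  88.1] rect [539.7 263.  126.8 120.5  89. ] z [84.1 91.6]
side loop 105 med [539.1 262.2 107. ] rect [539.3 264.9  59.8  10.   77.5] z [ 99.5 110.7]
side grip 529 med [518.1  19.8 144.4] rect [510.9  26.8  50.8  26.3   4.1] z [112.4 161.2]
side gripTop 183 med [520.5  26.6 158. ] rect [519.7  27.9  32.   23.6  14. ] z [155.6 161.6]
side steel low 423 med [506.1  24.6  10. ] rect [521.2  37.7 109.   51.3  23.3] z [ 7.3 14.4]
side mat 1668 med [536.2  15.9   3.8] rect [526.1  27.  120.2  93.3   9.2] z [1.3 7.2]
side stand 4737 med [ 512.6 -205.8   67.7] rect [ 512.8 -203.3  125.7  124.5   80.2] z [63.1 75. ]
{30: 0, 33: 0, 36: 0, 39: 0, 42: 0, 45: 0, 48: 0, 51: 0, 54: 3, 57: 25, 60: 65, 63: 831, 66: 2382, 69: 731, 72: 608, 75: 92, 78: 0, 81: 0, 84: 0, 87: 0, 90: 0, 93: 0, 96: 0}
```

View pics/crop1.png

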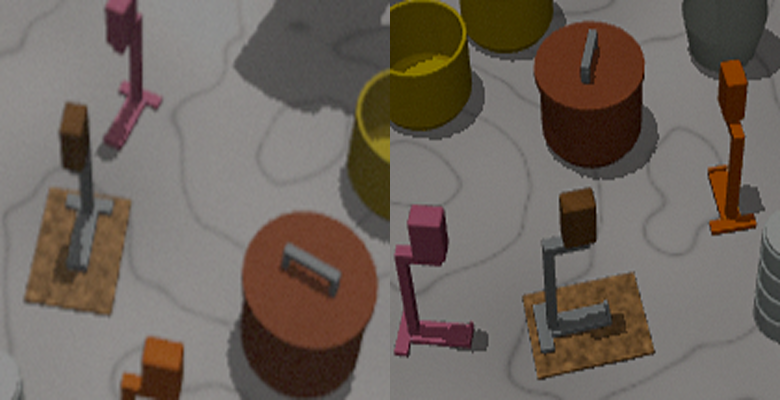

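The crop confirms it: steel lifter with brown grip on the cork mat (left panel (75,180), right panel (575,270)), and a terracotta lid with its loop bar at about 77.5° in world. Pink and orange are rejected.

Lifter is about (521,27) at yaw 9.5°, the lid (540,263), and the stand (514,-204) with its floor near 68. I'll move above the grip now.

Emit:
jog_arm(
  increments=[0,0,-8,0,0,-15,100,0,0,-8,0,0,-15,100,0,0,-7.5,0,0,-15,100,0,0,0,-19,-45,0,100,0,0,0,-19,-45,0,100,0,0,0,-19,-45,0,100,0,0,0,-19,-45,0,100,0,0,0,-19,-45,0,100,0,0,0,-19,-45,0,100,0,0,0,-19,-45,0,100,0,0,0,-19,-45,0,100,0,0,0,-19,-45,0,100],
)

```text
t: 2.3
ee_pos: [387.6, 233.7, 232.6]
orientation: [-0.26, 3.13, 0.001]
ft_force: [0.1, 0.6, -0.6]
width: 87.6
grasp_force: 0.0
```

```bash
cat >> h.py <<'E'
from scipy.spatial.transform import Rotation as Ro
def go(x,y,z,yaw):
    "tool-frame move from measured pose to TCP x,y,z with tool y at yaw degrees"
    o=get_obs();R=Ro.from_rotvec(o["orientation"]).as_matrix()
    a=np.radians(yaw);c,s=np.cos(a),np.sin(a);Rt=np.array([[-s,c,0],[c,s,0],[0,0,-1]])
    d=np.array([x,y,z])-o["ee_pos"]
    print("t",round(float(o["t"]),2),"pos",np.round(o["ee_pos"],1),"yaw",round(float(np.degrees(np.arctan2(R[1,1],R[0,1]))),2),
     "F",np.round(o["ft_force"],2),"M",np.round(o["moment"],2),"w",round(float(o["width"]),1),"gf",round(float(o["grasp_force"]),1),
     "q6",round(float(o["qpos"][5]),2))
    print("turn deg",np.round(np.degrees(Ro.from_matrix(R.T@Rt).as_rotvec()),2),"shift now-axes",np.round(R.T@d,1),"target-axes",np.round(Rt.T@d,1))
E
python3 -c "
from h import *
go(521,27,200,99.5)"
```

```text
t 2.3 pos [387.6 233.7 232.6] yaw 99.48 F [ 0.09  0.59 -0.65] M [ 0.03 -0.    0.01] w 87.6 gf 0.0 q6 -1.22
turn deg [ 0.02  0.05 -0.02] shift now-axes [ -97.5 -225.9   32.6] target-axes [ -97.5 -225.9   32.6]
```

Emit:
jog_arm(
  increments=[0,0,0,-16,-37,5,100,0,0,0,-16,-37,5,100,0,0,0,-16,-37,5,100,0,0,0,-16,-37,5,100,0,0,0,-16,-37,5,100,0,0,0,-15,-37,5,100,0,0,0,0,0,0,100],
)

```text
t: 3.18
ee_pos: [517.9, 29.9, 202.0]
orientation: [0.255, -3.131, 0.0]
ft_force: [-0.4, -0.6, -0.2]
width: 87.8
grasp_force: 0.0
```

```bash
python3 - <<'E'
from h import *
go(521,27,117.5,99.5)
o=get_obs();im=get_image("wrist");cv2.imwrite("pics/w1.png",im["pixels"])
np.savez("w1.npz",px=im["pixels"],d=im["depth"],T=im["tool_from_camera"],k=[im["fx"],im["fy"],im["cx"],im["cy"]])
# fisheye cloud
v,u=np.mgrid[:480,:640];a=(u-im["cx"])/im["fx"];b=(v-im["cy"])/im["fy"];th=np.hypot(a,b);d=im["depth"]
k=np.where(th>0,np.tan(th)/np.maximum(th,1e-9),1)
P=np.stack([a*k*d,-b*k*d,-d],-1);T=np.array(im["tool_from_camera"]);P=P@T[:3,:3].T+T[:3,3]
W=P@Ro.from_rotvec(o["orientation"]).as_matrix().T+o["ee_pos"];W[(d<=0)|(th>1.3)]=np.nan
m=(abs(W[...,0]-521)<40)&(abs(W[...,1]-27)<40)&(W[...,2]>140)&(W[...,2]<166)
p=W[m];print(len(p),np.nanmedian(p,0));
if len(p)>5:print(cv2.minAreaRect(p[:,:2].astype(np.float32)))
m=(abs(W[...,0]-521)<70)&(abs(W[...,1]-27)<60)&(W[...,2]>8)&(W[...,2]<16);p=W[m];print(len(p))
if len(p)>5:print(cv2.minAreaRect(p[:,:2].astype(np.float32)))
E
```

```text
t 3.17 pos [517.9  29.9 202. ] yaw 99.3 F [-0.37 -0.58 -0.18] M [0.02 0.07 0.  ] w 87.8 gf 0.0 q6 -1.7
turn deg [-0.01 -0.   -0.2 ] shift now-axes [-2.6 -3.3 84.5] target-axes [-2.5 -3.3 84.5]
1609 [517.47935168  26.5759277  160.21710047]
((519.7691650390625, 26.663780212402344), (31.593732833862305, 22.602479934692383), 9.411779403686523)
851
((506.0226135253906, 28.695796966552734), (74.5251235961914, 71.04053497314453), 87.90985107421875)
```

View pics/w1.png

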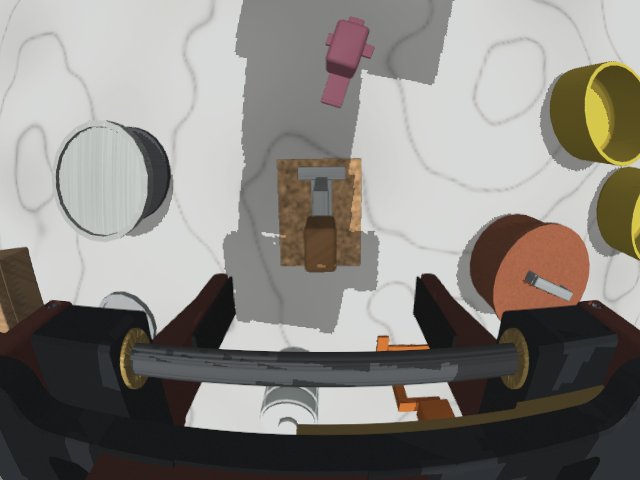

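The wrist view shows the grip at (320,240), centred between the fingers. It measures 31.6 × 22.6 mm at yaw 9.4°, so I can descend and grasp.

Emit:
jog_arm(
  increments=[0,0,0,-1.5,-3.3,14,100,0,0,0,0,0,14,100,0,0,0,0,0,14,100,0,0,0,0,0,14,100,0,0,0,0,0,14,100,0,0,0,0,0,14,100,0,0,0,0,0,0,0,0,0,0,0,0,0,0,0,0,0,0,0,0,0,0,0,0,0,0,0,0,0,0,0,0,0,0,0,0,0,0,0,0,0,0],
)

```text
t: 4.72
ee_pos: [519.1, 28.7, 118.4]
orientation: [-0.259, 3.131, -0.0]
ft_force: [-0.2, -0.4, -0.8]
width: 31.4
grasp_force: 0.0
```

```bash
python3 -c "
from h import *
go(520,26.7,117.5,99.4)"
```

```text
t 4.72 pos [519.1  28.7 118.4] yaw 99.47 F [-0.2  -0.4  -0.75] M [0.03 0.01 0.  ] w 31.4 gf 0.0 q6 -1.7
turn deg [-0.    0.01  0.07] shift now-axes [-0.6 -2.1  0.9] target-axes [-0.6 -2.1  0.9]
```

Emit:
jog_arm(
  increments=[0,0,0,0,-2,0,0,0,0,0,0,0,0,0,0,0,0,0,0,0,0,0,0,0,0,0,0,0,0,0,0,0,0,0,0],
)

```text
t: 5.35
ee_pos: [519.4, 26.7, 118.3]
orientation: [-0.26, 3.131, -0.0]
ft_force: [-0.4, -0.2, 0.5]
width: 21.3
grasp_force: 30.0
```

```bash
python3 -c "
from h import *
go(520,26.7,117.5,99.4)"
```

```text
t 5.35 pos [519.4  26.7 118.3] yaw 99.48 F [-0.39 -0.24  0.54] M [ 0.14 -0.02 -0.03] w 21.3 gf 30.0 q6 -1.71
turn deg [-0.    0.01  0.08] shift now-axes [-0.5 -0.1  0.8] target-axes [-0.5 -0.1  0.8]
```

Emit:
jog_arm(
  increments=[0,0,0,0,0,-20,0,0,0,7.3,0,0,-35,0,0,0,7.3,0,0,-35,0,0,0,7.3,0,0,-35,0,0,0,0,13,33,0,0,0,0,0,13,34,0,0,0,0,0,13,34,0,0,0,0,0,13,34,0,0,0,0,0,13,34,0,0,0,0,0,13,33,0,0,0,0,0,13,33,0,0,0,0,0,0,0,0,0],
)

```text
t: 6.85
ee_pos: [480.3, 277.4, 242.6]
orientation: [-0.335, -3.123, 0.001]
ft_force: [0.1, -0.9, -2.9]
width: 21.4
grasp_force: 30.0
```

```bash
cat >> h.py <<'E'
def wcloud(im,o):
    v,u=np.mgrid[:480,:640];a=(u-im["cx"])/im["fx"];b=(v-im["cy"])/im["fy"];th=np.hypot(a,b);d=im["depth"]
    k=np.where(th>0,np.tan(th)/np.maximum(th,1e-9),1)
    P=np.stack([a*k*d,-b*k*d,-d],-1);T=np.array(im["tool_from_camera"]);P=P@T[:3,:3].T+T[:3,3]
    W=P@Ro.from_rotvec(o["orientation"]).as_matrix().T+o["ee_pos"];W[(d<=0)|(th>1.4)]=np.nan;return W
E
python3 - <<'E'
from h import *
go(481,276,204.3,77.6)
for c in("side","wrist"):
    o=get_obs();im=get_image(c);W=wcloud(im,o) if c=="wrist" else cloud(im)
    cv2.imwrite(f"pics/{c}2.png",im["pixels"])
    m=(abs(W[...,0]-541)<40)&(abs(W[...,1]-263)<40)&(W[...,2]>100)&(W[...,2]<114)
    p=W[m];print(c,"loop",len(p),np.nanmedian(p,0))
    if len(p)>5:print(cv2.minAreaRect(p[:,:2].astype(np.float32)))
    m=(abs(W[...,0]-490)<70)&(abs(W[...,1]-276)<60)&(W[...,2]>120)&(W[...,2]<150);p=W[m];print(len(p))
    if len(p)>5:
        print(cv2.minAreaRect(p[:,:2].astype(np.float32)))
        s=(p[:,:2]-[481,276])@[.977,-.215]
        for a in range(-50,40,10):
            q=p[(s>=a)&(s<a+10)];print(a,len(q),np.round(np.median(q[:,2]),1) if len(q) else "")
if 1:
    im=cv2.imread("pics/side2.png");cv2.imwrite("pics/crop2.png",cv2.resize(im[100:250,220:420],(800,600)))
E
```

```text
t 6.85 pos [480.3 277.4 242.6] yaw 77.74 F [ 0.08 -0.88 -2.93] M [-0.08 -0.09  0.04] w 21.4 gf 30.0 q6 -0.85
turn deg [-0.03 -0.04  0.14] shift now-axes [-1.  -1.2 38.3] target-axes [-1.  -1.2 38.3]
side loop 104 [538.9939112  260.26545796 107.72979702]
((539.5242919921875, 263.6174011230469), (55.41897201538086, 9.998286247253418), 77.86344146728516)
387
((473.60467529296875, 276.5634765625), (48.84481430053711, 76.10699462890625), 77.03982543945312)
-50 37 134.0
-40 68 134.2
-30 57 135.7
-20 40 133.8
-10 48 133.8
0 41 134.2
10 44 134.4
20 42 134.7
30 10 134.4
wrist loop 26 [539.89082203 286.89035386 104.81790209]
((535.30517578125, 264.5627136230469), (52.81916427612305, 1.2899961471557617), 77.7947998046875)
1289
((466.7763671875, 279.0451354980469), (49.05518341064453, 60.82350158691406), 77.71317291259766)
-50 416 135.8
-40 598 135.9
-30 116 135.7
-20 67 135.5
-10 34 135.8
0 33 135.9
10 25 135.9
20 0 
30 0
```

View pics/crop2.png

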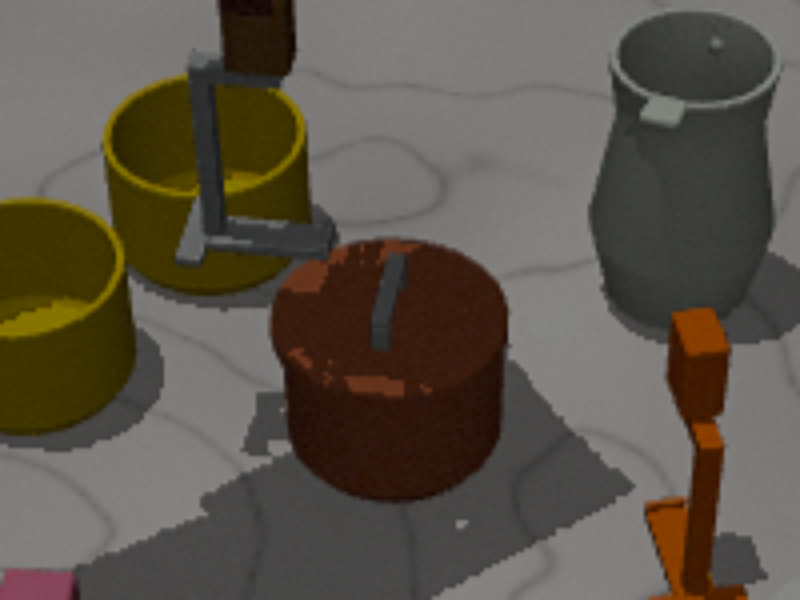

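The crop shows the level tongue behind the loop, with the lip at (325,240) and the loop bar at (390,300) in line. I'll lower to 2 mm over the lid's top.

Emit:
jog_arm(
  increments=[0,0,0,0,-0.8,10,0,0,0,0,0,0,10,0,0,0,0,0,0,8,0,0,0,0,0,0,5,0,0,0,0,0,0,3,0,0,0,0,0,0,2,0,0,0,0,0,0,0,0,0,0,0,0,0,0,0],
)

```text
t: 7.95
ee_pos: [481.0, 275.1, 205.5]
orientation: [0.34, 3.123, 0.0]
ft_force: [-0.4, -0.1, -2.0]
width: 21.5
grasp_force: 30.0
```

```bash
python3 - <<'E'
from h import *
go(540.2,263.4,204.3,77.7)
im=get_image("side");W=cloud(im)
m=(abs(W[...,0]-490)<70)&(abs(W[...,1]-276)<60)&(W[...,2]>91.5)&(W[...,2]<105)&(im["pixels"].max(-1).astype(int)-im["pixels"].min(-1)<30);p=W[m]
s=(p[:,:2]-[540.2,263.4])@[.977,-.215]
for a in range(-110,-20,10):
    q=p[(s>=a)&(s<a+10)];print(a,len(q),np.round(np.median(q,0),1) if len(q) else "")
E
```

```text
t 7.95 pos [481.  275.1 205.5] yaw 77.58 F [-0.39 -0.07 -2.01] M [ 0.06 -0.03 -0.  ] w 21.5 gf 30.0 q6 -0.86
turn deg [ 0.02  0.02 -0.12] shift now-axes [-60.3   1.3   1.3] target-axes [-60.3   1.1   1.2]
-110 42 [439.  281.3  96.6]
-100 48 [445.1 272.2  96.9]
-90 37 [457.2 277.9  98.3]
-80 42 [465.8 277.3  96.9]
-70 42 [476.1 275.8  96.7]
-60 44 [486.3 273.9  96.2]
-50 41 [496.6 270.4  97. ]
-40 42 [505.1 268.4  97.7]
-30 10 [511.2 267.2  98.8]
```

Emit:
jog_arm(
  increments=[0,0,0,-4,0.5,1,0,0,0,0,-7,0,0,0,0,0,0,-7,0,0,0,0,0,0,-6,0,0,0,0,0,0,-5,0,0,0,0,0,0,0,0,0,0],
)

```text
t: 8.75
ee_pos: [509.7, 269.1, 204.2]
orientation: [0.341, 3.123, 0.0]
ft_force: [0.1, -0.3, -2.5]
width: 21.5
grasp_force: 30.0
```

Emit:
jog_arm(
  increments=[0,0,0,-6,0,0,0,0,0,0,-8,0,0,0,0,0,0,-8,0,0,0,0,0,0,-8,0,0,0,0,0,0,0,0,0,0],
)

```text
t: 9.38
ee_pos: [539.3, 262.6, 204.2]
orientation: [0.341, 3.123, 0.0]
ft_force: [-0.7, 0.6, -2.8]
width: 21.5
grasp_force: 30.0
```

```bash
python3 - <<'E'
from h import *
go(540.2,263.4,204.3,77.7)
im=get_image("side");cv2.imwrite("pics/crop3.png",cv2.resize(im["pixels"][130:250,240:400],(800,600)))
E
```

```text
t 9.38 pos [539.3 262.6 204.2] yaw 77.54 F [-0.72  0.61 -2.79] M [ 0.02 -0.   -0.05] w 21.5 gf 30.0 q6 -0.92
turn deg [ 0.    0.01 -0.16] shift now-axes [-0.7  1.  -0.1] target-axes [-0.7  1.  -0.1]
```

View pics/crop3.png

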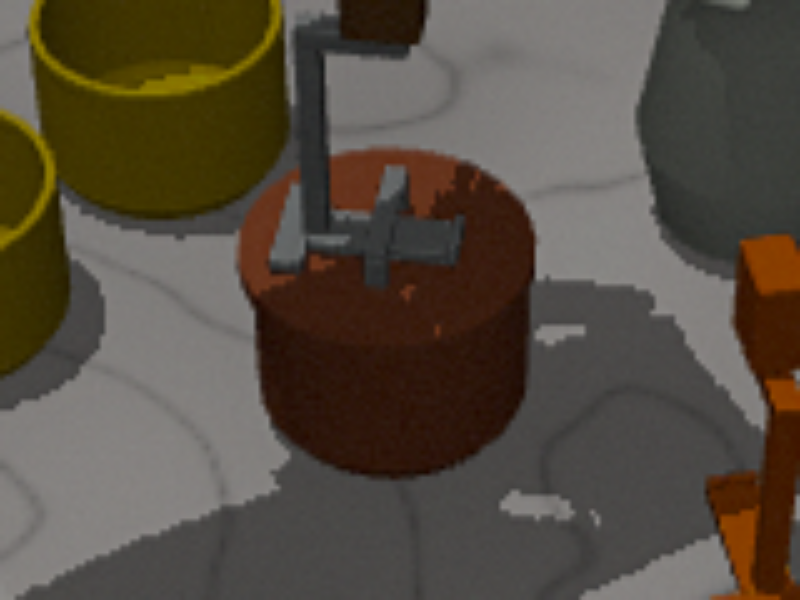

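The crop shows the tongue through the loop: lip at (455,240) beyond the bar at (385,225), stem well behind. I'll lift gently.

Emit:
jog_arm(
  increments=[0,0,0,0,0,-3,0,0,0,0,0,0,-1.5,0,0,0,0,0,0,-1.5,0,0,0,0,0,0,-1.5,0,0,0,0,0,0,-2,0,0,0,0,0,0,-3,0,0,0,0,0,0,-4,0,0,0,0,0,0,-6,0,0,0,0,0,0,-6,0,0,0,0,0,0,0,0,0],
)

```text
invalid input
```

```bash
cat >> h.py <<'E'
def lidtilt(im,x,y,zc,u):
    W=cloud(im);px=im["pixels"];hsv=cv2.cvtColor(px,cv2.COLOR_BGR2HSV).astype(int)
    red=((hsv[...,0]<12)|(hsv[...,0]>172))&(hsv[...,1]>90)
    m=(np.hypot(W[...,0]-x,W[...,1]-y)<75)&(abs(W[...,2]-zc)<8)&red;p=W[m]
    for _ in range(3):
        A=np.c_[p[:,:2]-[x,y],np.ones(len(p))];c=np.linalg.lstsq(A,p[:,2],rcond=None)[0];p=p[abs(A@c-p[:,2])<2.5]
    (cx,cy),(w,h),a=cv2.minAreaRect(p[:,:2].astype(np.float32))
    u=np.radians(u);print("lid top",len(p),"z",round(c[2],1),"slope deg along u",np.round(np.degrees(c[0]*np.cos(u)+c[1]*np.sin(u)),2),"across",np.round(np.degrees(-c[0]*np.sin(u)+c[1]*np.cos(u)),2),"rect",np.round([cx,cy,w,h],1))
E
python3 - <<'E'
from h import *
go(540,263,230,77.6)
for c in("side","scene"):lidtilt(get_image(c),540,263,107,-12.4)
E
```

```text
t 9.43 pos [538.8 262.6 204.1] yaw 77.55 F [ 0.   -0.43 -2.76] M [-0.02 -0.03  0.07] w 21.6 gf 30.0 q6 -0.92
turn deg [-0.01 -0.02 -0.05] shift now-axes [ -1.1   0.6 -25.9] target-axes [ -1.1   0.6 -25.9]
lid top 1 z 0.2 slope deg along u 42.84 across 251.15 rect [549.2 285.6   0.    0. ]
lid top 4 z 100.7 slope deg along u 20.05 across 2.82 rect [544.4 262.1  34.8   1.6]
```

Emit:
jog_arm(
  increments=[0,0,0,0,0,-3,0,0,0,0,0,0,-1.5,0,0,0,0,0,0,-1.5,0,0,0,0,0,0,-1.5,0,0,0,0,0,0,-2,0,0,0,0,0,0,-3,0,0,0,0,0,0,-4,0,0,0,0,0,0,-6,0,0,0,0,0,0,-6,0,0,0,0,0,0,0,0],
)

```text
t: 10.78
ee_pos: [539.1, 263.0, 233.6]
orientation: [0.34, 3.122, 0.001]
ft_force: [-0.7, 0.0, -6.9]
width: 21.7
grasp_force: 30.0
```

```bash
python3 - <<'E'
from h import *
go(540,263,230,77.6)
for c in("side","scene"):lidtilt(get_image(c),540,263,110,-12.4)
E
```

```text
t 10.78 pos [539.1 263.  233.6] yaw 77.57 F [-0.7   0.04 -6.88] M [-0.01 -0.13 -0.  ] w 21.7 gf 30.0 q6 -0.92
turn deg [ 0.06  0.07 -0.03] shift now-axes [-0.9  0.2  3.6] target-axes [-0.9  0.2  3.6]
lid top 1148 z 111.2 slope deg along u 0.32 across 0.56 rect [540.4 264.2 122.9 124.4]
lid top 1547 z 109.8 slope deg along u 0.31 across -0.06 rect [543.  262.7 121.1 121.4]
```

The lid hangs level within 0.6° and the wrist force agrees with about 0.4 kg. I'll raise it and carry it to the stand.

Emit:
jog_arm(
  increments=[0,0,0,0,0,-8,0,0,0,0,-0.8,-5,-8,0,0,0,0,-2,-12,-8,0,0,0,0,-3.2,-20,-6,0,0,0,0,-4.8,-30,0,0,0,0,0,-4.8,-30,0,0,0,0,0,-4.8,-30,0,0,0,0,0,-4.8,-30,0,0,0,0,0,-4.8,-30,0,0,0,0,0,-4.8,-30,0,0,0,0,0,-4.8,-30,0,0,0,0,0,-4.8,-30,0,0],
)

```text
t: 12.38
ee_pos: [521.6, -19.5, 263.2]
orientation: [0.341, 3.123, -0.001]
ft_force: [-0.2, -0.8, -5.8]
width: 21.6
grasp_force: 30.0
```

Emit:
jog_arm(
  increments=[0,0,0,-4.8,-30,0,0,0,0,0,-4.8,-30,0,0,0,0,0,-4.8,-30,0,0,0,0,0,-4.6,-28,0,0,0,0,0,-3.9,-24,0,0,0,0,0,-3,-18,0,0,0,0,0,-2,-12,0,0,0,0,0,-1.3,-8,0,0,0,0,0,-0.8,-5,0,0,0,0,0,0,0,0,0,0,0,0,0,0,0,0],
)

```text
t: 13.75
ee_pos: [511.9, -203.9, 262.7]
orientation: [-0.339, -3.123, -0.0]
ft_force: [0.8, -0.6, -6.2]
width: 21.2
grasp_force: 30.0
```

```bash
python3 - <<'E'
from h import *
go(512.8,-204.3,230,77.6)
for c in("side","scene"):
    im=get_image(c);lidtilt(im,514,-204,141,-12.4)
    W=cloud(im);m=(np.hypot(W[...,0]-514,W[...,1]+204)<70)&(W[...,2]>58)&(W[...,2]<82);p=W[m];print(c,len(p),np.round(np.median(p,0),1),cv2.minAreaRect(p[:,:2].astype(np.float32)))
E
```

```text
t 13.75 pos [ 511.9 -203.9  262.7] yaw 77.6 F [ 0.8  -0.63 -6.23] M [ 0.01 -0.   -0.05] w 21.2 gf 30.0 q6 -1.76
turn deg [ 0.01 -0.01  0.  ] shift now-axes [-1.  -0.2 32.7] target-axes [-1.  -0.2 32.7]
lid top 3194 z 139.9 slope deg along u 0.15 across 0.22 rect [ 512.4 -202.9  122.8  122.3]
side 1828 [ 513.2 -238.4   67.9] ((513.2039794921875, -230.60922241210938), (123.78488159179688, 71.9654769897461), 0.23993515968322754)
lid top 1075 z 140.4 slope deg along u 0.15 across 0.02 rect [ 515.8 -202.5  121.5  120.8]
scene 1098 [ 536.2 -185.6   67.9] ((529.4349365234375, -192.7589874267578), (88.31432342529297, 123.34852600097656), 40.15717315673828)
```

Emit:
jog_arm(
  increments=[0,0,0,0,-1,5,0,0,0,0,0,0,9,0,0,0,0,0,0,10,0,0,0,0,0,0,10,0,0,0,0,0,0,7,0,0,0,0,0,0,4,0,0,0,0,0,0,2,0,0,0,0,0,0,0,0,0,0,0,0,0,0,0],
)

```text
t: 14.98
ee_pos: [511.9, -205.5, 216.1]
orientation: [0.34, 3.123, -0.0]
ft_force: [0.1, -0.4, -6.6]
width: 21.7
grasp_force: 30.0
```

Emit:
jog_arm(
  increments=[0,0,0,0,0,1.5,0,0,0,0,0,0,1.5,0,0,0,0,0,0,1.5,0,0,0,0,0,0,0,0],
)

```text
t: 15.48
ee_pos: [511.6, -205.3, 211.1]
orientation: [-0.34, -3.123, -0.0]
ft_force: [0.3, -0.7, -5.9]
width: 21.6
grasp_force: 30.0
```

Emit:
jog_arm(
  increments=[0,0,0,0,0,1,0,0,0,0,0,0,1,0,0,0,0,0,0,0,0],
)

```text
t: 15.85
ee_pos: [511.6, -205.3, 209.1]
orientation: [-0.34, -3.123, -0.0]
ft_force: [-1.3, 0.8, -6.4]
width: 21.6
grasp_force: 30.0
```

Emit:
jog_arm(
  increments=[0,0,0,0,0,1,0,0,0,0,0,0,1,0,0,0,0,0,0,0,0],
)

```text
t: 16.23
ee_pos: [511.6, -205.3, 207.2]
orientation: [-0.34, -3.123, -0.0]
ft_force: [0.6, -0.3, -5.9]
width: 21.2
grasp_force: 30.0
```

Emit:
jog_arm(
  increments=[0,0,0,0,0,1,0,0,0,0,0,0,0,0],
)

```text
t: 16.48
ee_pos: [511.6, -205.4, 206.2]
orientation: [-0.34, -3.123, -0.0]
ft_force: [-0.1, 0.6, -5.8]
width: 21.5
grasp_force: 30.0
```

Emit:
jog_arm(
  increments=[0,0,0,0,0,1,0,0,0,0,0,0,0,0],
)

```text
t: 16.73
ee_pos: [512.1, -205.6, 205.7]
orientation: [0.34, 3.122, -0.001]
ft_force: [0.6, -0.3, -3.7]
width: 21.6
grasp_force: 30.0
```

Emit:
jog_arm(
  increments=[0,0,0,0,0,1,0,0,0,0,0,0,1,0,0,0,0,0,0,0,0],
)

```text
t: 17.1
ee_pos: [511.6, -205.4, 203.2]
orientation: [-0.34, -3.123, 0.0]
ft_force: [0.2, -0.1, -1.9]
width: 21.4
grasp_force: 30.0
```

Emit:
jog_arm(
  increments=[0,0,0,0,0,1,0,0,0,0,0,0,1,0,0,0,0,0,0,1,0,0,0,0,0,0,0,0],
)

```text
t: 17.6
ee_pos: [511.6, -205.3, 200.1]
orientation: [-0.34, -3.123, -0.0]
ft_force: [0.5, 0.0, -2.8]
width: 21.5
grasp_force: 30.0
```

```bash
python3 - <<'E'
from h import *
go(512,-205.5,200,77.6)
for c in("side","scene"):
    im=get_image(c);lidtilt(im,514,-204,84,-12.4)
    if c=="side":cv2.imwrite("pics/crop4.png",cv2.resize(im["pixels"][270:450,220:440],(733,600)))
E
```

```text
t 17.6 pos [ 511.6 -205.3  200.1] yaw 77.57 F [ 0.47  0.   -2.83] M [-0.   -0.07  0.01] w 21.5 gf 30.0 q6 -1.76
turn deg [ 0.   -0.02 -0.03] shift now-axes [-0.5 -0.1  0.1] target-axes [-0.5 -0.1  0.1]
lid top 2910 z 83.1 slope deg along u -0.08 across 0.17 rect [ 511.8 -204.7  123.   122.4]
lid top 1009 z 83.5 slope deg along u -0.03 across -0.24 rect [ 515.7 -204.7  123.6  120.1]
```

View pics/crop4.png

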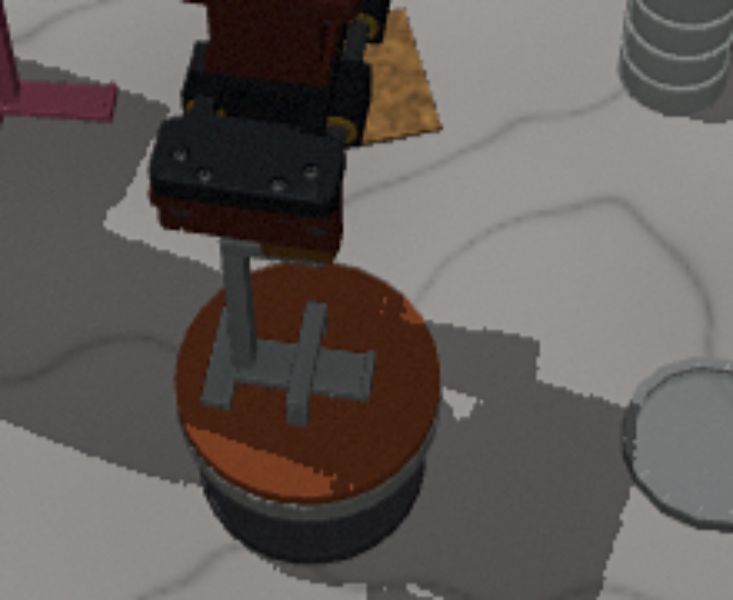

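The crop shows the lid seated level and centred on the stand, with the tongue loose under the bar at (305,365). The lid's weight is fully off the lifter. I'll withdraw.

Emit:
jog_arm(
  increments=[0,0,0,0,0,0.7,0,0,0,0,4,0,0,0,0,0,0,6,0,0,0,0,0,0,6,0,0,0,0,0,0,4,0,0,0,0,0,0,0,0,0,0],
)

```text
t: 18.45
ee_pos: [491.8, -201.0, 199.7]
orientation: [0.34, 3.123, -0.0]
ft_force: [0.2, -0.5, -3.4]
width: 21.8
grasp_force: 30.0
```

Emit:
jog_arm(
  increments=[0,0,0,4,0,0,0,0,0,0,6,0,0,0,0,0,0,7,0,0,0,0,0,0,8,0,0,0,0,0,0,9,0,0,0,0,0,0,9,0,0,0,0,0,0,0,0,0,0],
)

```text
t: 19.32
ee_pos: [449.4, -191.6, 199.6]
orientation: [-0.34, -3.123, -0.0]
ft_force: [0.1, 0.0, -1.7]
width: 21.6
grasp_force: 30.0
```

```bash
python3 - <<'E'
from h import *
go(526.7,26,118.3,99.4)
for c in("side","scene"):
    im=get_image(c);lidtilt(im,514,-204,84,-12.4)
E
```

```text
t 19.32 pos [ 449.4 -191.6  199.6] yaw 77.56 F [ 0.14  0.04 -1.73] M [-0.04 -0.06 -0.02] w 21.6 gf 30.0 q6 -1.78
turn deg [ 0.000e+00 -1.000e-02 -2.184e+01] shift now-axes [-28.6 229.2  81.3] target-axes [-111.8  202.1   81.3]
lid top 3411 z 83.1 slope deg along u 0.01 across 0.04 rect [ 512.2 -204.3  122.7  122.3]
lid top 1172 z 83.5 slope deg along u -0.12 across -0.07 rect [ 513.9 -204.3  124.9  119.3]
```

Emit:
jog_arm(
  increments=[0,0,0,0,0,-14,0,0,0,-7.3,0,0,-14,0,0,0,-7.3,0,0,-12,0,0,0,-7.2,0,0,0,0,0,0,0,-16,28,0,0,0,0,0,-16,29,0,0,0,0,0,-16,29,0,0,0,0,0,-16,29,0,0,0,0,0,-16,29,0,0,0,0,0,-16,29,0,0,0,0,0,-16,29,0,0,0,0,0,0,0,0,0],
)

```text
t: 20.92
ee_pos: [528.8, 27.5, 240.5]
orientation: [-0.261, 3.129, 0.0]
ft_force: [0.2, -0.9, -2.5]
width: 21.5
grasp_force: 30.0
```

```bash
python3 - <<'E'
from h import *
go(526.5,26,118.3,99.4)
E
```

```text
t 20.93 pos [528.8  27.5 240.5] yaw 99.53 F [ 0.2  -0.91 -2.54] M [ 0.03  0.04 -0.02] w 21.5 gf 30.0 q6 -1.71
turn deg [0.01 0.07 0.13] shift now-axes [  2.7  -1.1 122.2] target-axes [  2.5  -1.1 122.2]
```

Emit:
jog_arm(
  increments=[0,0,0,2,-1,10,0,0,0,0,0,0,16,0,0,0,0,0,0,16,0,0,0,0,0,0,16,0,0,0,0,0,0,16,0,0,0,0,0,0,16,0,0,0,0,0,0,14,0,0,0,0,0,0,8,0,0,0,0,0,0,4,0,0,0,0,0,0,2,0,0,0,0,0,0,0,0],
)

```text
t: 22.3
ee_pos: [526.2, 24.5, 121.8]
orientation: [-0.257, 3.131, -0.0]
ft_force: [-0.1, -1.2, -2.5]
width: 21.6
grasp_force: 30.0
```

Emit:
jog_arm(
  increments=[0,0,0,0,0,1,0,0,0,0,0,0,1,0,0,0,0,0,0,1,0,0,0,0,0,0,0,0],
)

```text
t: 22.8
ee_pos: [526.0, 24.5, 118.6]
orientation: [-0.257, 3.131, 0.0]
ft_force: [0.5, -0.8, -1.9]
width: 22.0
grasp_force: 30.0
```

Emit:
jog_arm(
  increments=[0,0,0,0,0,0.5,0,0,0,0,0,0,0,0],
)

```text
t: 23.05
ee_pos: [526.5, 24.5, 118.5]
orientation: [-0.257, 3.13, 0.0]
ft_force: [-0.0, 1.3, 2.0]
width: 21.4
grasp_force: 30.0
```

```bash
python3 - <<'E'
from h import *
go(526.5,26,118.3,99.4)
E
```

```text
t 23.05 pos [526.5  24.5 118.5] yaw 99.37 F [-0.04  1.3   2.02] M [ 0.15 -0.13 -0.02] w 21.4 gf 30.0 q6 -1.71
turn deg [-0.    0.06 -0.03] shift now-axes [-0.3  1.5  0.2] target-axes [-0.3  1.5  0.2]
```

The lifter rests on the mat, so I'll release and retreat upward.

Emit:
jog_arm(
  increments=[0,0,0,0,0,0,35,0,0,0,0,0,0,60,0,0,0,0,0,0,80,0,0,0,0,0,0,80,0,0,0,0,0,0,80,0,0,0,0,0,0,80],
)

```text
t: 23.8
ee_pos: [525.9, 24.4, 118.1]
orientation: [0.257, -3.131, 0.0]
ft_force: [0.8, -0.3, -0.4]
width: 70.0
grasp_force: 0.0
```

Emit:
jog_arm(
  increments=[0,0,0,0,0,-6,80,0,0,0,0,0,-14,80,0,0,0,0,0,-20,80,0,0,0,0,0,-25,80,0,0,0,0,0,-25,80,0,0,0,0,0,-25,80,0,0,0,0,0,-25,80,0,0,0,0,0,0,80],
)

```text
t: 24.8
ee_pos: [527.4, 24.5, 260.7]
orientation: [-0.256, 3.126, -0.0]
ft_force: [-0.3, -1.2, 0.4]
width: 70.3
grasp_force: 0.0
```

```bash
python3 - <<'E'
from h import *
go(526.5,26,118.3,99.4)
im=get_image("side");W=cloud(im);cv2.imwrite("pics/side5.png",im["pixels"])
lidtilt(im,514,-204,84,-12.4)
m=(abs(W[...,0]-526)<40)&(abs(W[...,1]-26)<40)&(W[...,2]>155)&(W[...,2]<165);p=W[m];print(len(p),np.median(p,0),cv2.minAreaRect(p[:,:2].astype(np.float32)) if len(p) else 0)
E
```

```text
t 24.8 pos [527.4  24.5 260.7] yaw 99.38 F [-0.3  -1.24  0.39] M [ 0.05 -0.03 -0.01] w 70.3 gf 0.0 q6 -1.71
turn deg [-0.04  0.29 -0.02] shift now-axes [  1.3   1.7 142.4] target-axes [  0.6   1.6 142.4]
lid top 3755 z 83.1 slope deg along u 0.03 across 0.08 rect [ 512.2 -203.7  122.7  123.6]
185 [527.362518    24.24917577 158.46072091] ((527.6993408203125, 24.392189025878906), (32.30788803100586, 24.347496032714844), 18.769840240478516)
```

View pics/side5.png

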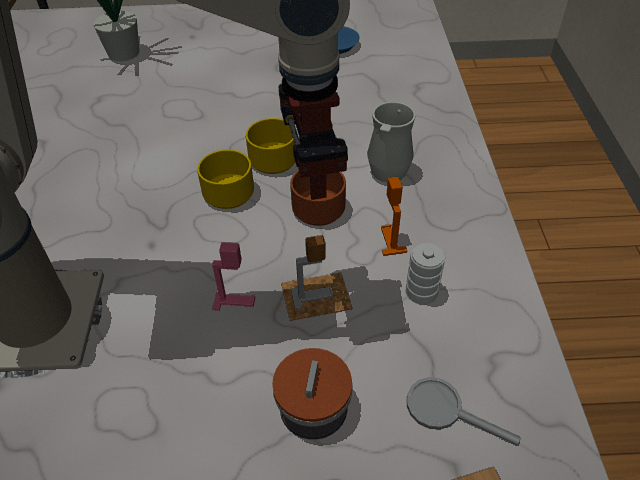

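The picture shows the lid seated on the stand at (313,385), the lifter upright on its mat at (310,265), and the open pot undisturbed at (318,195). The gripper is clear of everything, so I'll hand the job in.

```bash
python3 -c "
from workcell import job
print(job.close_job())"
```

```text
the job is handed in; nothing more can be done
None
```

The job is handed in: the lid sits level in the stand's ring, the lifter stands upright within about 2 mm of the mat's middle, and the last picture showed the pot and the other things where they were; the arm finished at 24.8 s of the 72 s allowed (the hand-in gave no verdict).

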